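Lever open the spice tin and show the grater to the inspection camera

ROBOT

A 6-joint arm with a two-finger parallel gripper is mounted at the origin on the work surface. World frame = base frame: x ahead of the robot, y to its left, z up, the work surface at z = 0. Lengths are in m, angles in rad, forces in N, time in s.
With the tool pointing down it reaches from about 0.35 to 0.85 m from the base axis. Payload 8.1 kg.
Tool frame: the origin (TCP) lies on the front face of the gripper's body, between the roots of the fingers; the fingertips stand 84 mm ahead of it and the grasp point (between the pads) lies 65 mm ahead of it; x points along the fingers, y is the direction in which the jaws open and shut, and the axes are right-handed (so a half turn about x gives the same grasp; the last joint's range is limited). The gripper opens to 93 mm and grips with 3 to 60 N. Pads are 15 mm wide; open, the fingers measure 128 mm over their backs; the gripper's body (75 mm by 188 mm) begins 65 mm behind the grasp point.
Start: joints at [1.021, 0.13, 1.488, -0, 1.523, -0.085], TCP at [0.269, 0.536, 0.303] pointing down, gripper open.
Joint ranges: [-2.96, 2.96], [-0.89, 2.26], [0.02, 2.5], [-1.34, 4.48], [0, 2.73], [-2.66, 2.66]. Speed limits (rad/s): [2.39, 2.39, 2.79, 3.14, 3.14, 3.14].

INTERFACE

Orientations are given as a rotation vector (axis times angle).
In Python, from plant import telemetry, read_camera, camera_params, robot gives the robot as it stands.
- The arm moves only by the tool step_arm, never from a script. Its argument "commands" is a list of rows, each an object with "xyz": the shift along the tool's x, y, z in mm, a list of three; "turn": the turn, a rotation vector about the tool's x, y, z in rad, a list of three; "grip": the finger opening in mm, from 0 to 93. In form: [{"xyz": [dx, dy, dz], "turn": [ax, ay, az], "grip": grip}, ...]. A call has 1 to 12 rows; each row is the pose to reach, as a shift and turn from the pose commanded when the call began, along the tool's axes at that moment; what a row does not reach only later rows make up. A row lasts 1/8 s, in which the tool goes at most 62.5 mm and 10.7 degrees, less where a joint would pass 70% of its speed; a pose out of reach is approached as far as the arm can. A call with a gripper value outside its range is refused whole. The fingers move at their own pace and stop on an object; "force" is the grip in N (left out, the last holds). Time passes only in rows, so rows that repeat a pose let the fingers close. It gives the time, the measured TCP pose, the force and the opening at its end, in the units of the state.
- telemetry.read_state(): the state, without advancing time (a new reading comes with each control period).
- read_camera(name): name is "side" or "top" or "wrist"; returns the picture (384x512x3 uint8, red, green, blue); there is no depth.
- camera_params(name): a dict with "mtx" (3x3 intrinsics, pixels), "rvec" (rotation vector, rad) and "tvec" (3), from world to camera coordinates, as OpenCV has them. Camera axes: x right, y down, z forward; pixel columns grow to the right and rows downward; lengths in m; the calibration is good to about 2 mm. A picture is of the moment at which its call begins: read the wrist's pose just before it. camera_params takes no time and is no camera call; for the wrist camera it gives the pose at the moment of the call.
- robot.close_job(): hands the job in, once; it reports no verdict.
The state is a dict: "t": time; "q": joint angles; "dq": joint speeds; "joint_torque": joint torques, N m; "tool_pos": TCP position; "orientation": TCP orientation; "force": force on the tool from outside, world axes, zero at the start; "wrist_torque": the same for the moment, N m; "opening": finger opening in m.
Only numpy, scipy, OpenCV 4.12 (cv2) and the standard library are available. Lean on these libraries where they do the work, as an engineer would, in place of code of your own. Each camera call takes 0.05 s, during which the arm holds its last target. There are 200 camera calls.

TASK

The nutmeg grater is due its check for broken teeth: lever up the tight lid of the blue spice tin with the blade of the palette knife, swing the lid right open, lay the knife back down flat on the shelf, then draw the grater up out of the tin. Hold it up in the air in front of the inspection camera, grip uppermost, with the toothed side square to the lens and the teeth centred on the lens axis 150 mm from the glass, and finish like that: still holding it there, steady, with the lid left open. Do not drop the knife, do not touch the camera, and leave the tongs, skewer holder and griddle press where they are.

Things in the scene. Friction and masses are not known exactly. Their poses are not given: they have to be found in the camera images.
- tin: Blue plastic spice tin, fixed: 130 mm deep (x), 160 wide (y), 112 high, walls and floor 4 mm. Origin: centre of the underside, z up; lid tab on its -x side, hinge on +x. A rim bead sticks out 8 mm from the -x wall, its top 103 mm up. Inside, a white slot holder 32 mm high, 5 mm to -x of the middle, holds the grater upright; low nutmegs lie round it.
- tin_hinge (a point): Middle of the lid's hinge line: on the tin at x = +65 mm, 112 mm high. The hinge runs along the tin's y and the underside of the closed lid passes through it, level with the rim: between the bead and the lid's tab there is a slot 9 mm high for the blade.
- tin_lid (a joint): Angle of the tin's lid, rad: 0 closed, 1.57 upright, stop at 1.95. The lid (blue, 4 mm thick, 130 mm from hinge to front wall, 70 g) has a stiff hinge of about 0.08 N m and stays at whatever angle it is left; about 1 N at the tab lifts it.
- lid_tab (a point): Middle of the front edge of the lid's opening tab, at its underside. The tab is 80 mm wide (tin's y), 4 mm thick and sticks out 14 mm beyond the tin's -x wall, 6 mm beyond the bead. Axes as the tin's when closed; turns with the lid.
- knife_grip (a point): Palette knife, loose, lying on its handle, 90 g: black handle 100 mm long, 20 wide, 24 high, then a straight steel blade 133 mm long, 26 wide, 2 thick, at the handle's mid-height (12 mm above the shelf as it lies). Point: middle of the handle's thickness, 30 mm behind the start of the blade, near the balance point. x runs to the blade's tip, z up.
- knife_tip (a point): The rounded end of the palette knife's blade, in the middle of the blade's thickness, 163 mm along x from knife_grip; same axes as knife_grip.
- grater_mid (a point): Nutmeg grater, loose, 80 g, 100 mm tall, upright in the tin's slot, lower edge 4 mm above the shelf. Point: its centre, 50 mm above the lower edge. z up to the grip, x out of the toothed side (in the tin: towards the hinge), y across. Orange grip 44 mm wide (y), 16 thick (x), 30 high, its centre 35 mm above this point; below it a steel plate 38 wide, 3 thick.
- grater_teeth (a point): Centre of the toothed field (about 30 x 50 mm, dark teeth) on the face of the grater plate, 12 mm below and 1.5 mm in front (x) of grater_mid; same axes.
- lens (a point): Centre of the inspection camera's lens glass. The camera looks along this point's -x axis; y is level across, z is the camera's top. The head looks down by 0.1 to 0.35 rad and its height varies. A grater shown properly has axes parallel to these, with grater_teeth at x = -150 mm on the axis.
- camera_stand: Inspection camera's stand, fixed: round black foot 110 mm across, steel post 22 mm thick; on it the white camera head, 62 mm wide, 46 high, with a white ring light 64 mm across round the black lens, which is 210 to 290 mm above the shelf. Origin: centre of the foot's underside.
- tongs: Chrome tongs lying on the shelf, 255 mm long, 72 mm wide, 22 mm high; origin under the middle, x along them. Bystander.
- skewer_holder: Bamboo cup of skewers standing on the shelf, 72 mm across, 110 mm high, skewers up to 200 mm; origin under the middle. Bystander.
- griddle_press: Black cast-aluminium griddle press on the shelf, plate 110 x 180 mm, wooden handle 71 mm high at the top; origin under the middle. Bystander.
Mind the look-alikes: they are no part of the job. What is meant by the part that bears knife_grip is not pink, and is the larger of those in its own colour.

How it is judged:
On the way, in this order (a step that is already met when the one before it is completed fails the run):
1. the knife, not the gripper, levers the lid up from closed (value of joint tin_lid between 0.05 and 0.6 rad and contact force between knife and tin_lid above 0.1 N and contact force between the fingers and tin_lid below 0.1 N).
2. the lid is swung right open (past 1.3 rad) (value of joint tin_lid above 1.3 rad), for 0.1 s.
3. the grater is drawn up out of its slot by the gripper (height (world z) of grater_mid above 0.14 m and contact force between the fingers and grater above 0.5 N), for 0.1 s.
At the end, for the whole second after the job is handed in: Gripper alone holds the grater still before the camera: teeth 130 to 170 mm from the lens glass, within 18 mm of its axis each way, toothed side facing it, grip up, axes within 0.16 rad of the camera's; lid open past 1.3 rad; knife let go, flat on the shelf (grip below 25 mm, tip 30) (x of grater_teeth in the frame of lens between -0.17 and -0.13 m and y of grater_teeth in the frame of lens between -0.018 and 0.018 m and z of grater_teeth in the frame of lens between -0.018 and 0.018 m and angle between the x axis of grater_mid and the x axis of lens, either way round below 0.16 rad and angle between the z axis of grater_mid and the z axis of lens, either way round below 0.16 rad and x of lens in the frame of grater_mid above 0.1 m and angle between grater_mid's own z axis and vertical below 0.7 rad and contact force between the fingers and grater above 0.5 N and contact force between grater and tin below 0.05 N and contact force between grater and camera_stand below 0.05 N and contact force between each of grater, the fingers and knife below 0.05 N and linear speed of each of grater, knife below 0.02 m/s and angular speed of grater below 0.15 rad/s and value of joint tin_lid above 1.3 rad and height (world z) of knife_grip between 0 and 0.025 m and height (world z) of knife_tip between 0 and 0.03 m); the arm keeps its last pose, push and grip.
It fails at once if the tongs is moved by more than 25 mm (distance of tongs from where it was at the start of the episode above 0.025 m).
It fails at once if the skewer holder is moved by more than 25 mm (distance of skewer_holder from where it was at the start of the episode above 0.025 m).
It fails at once if the griddle press is moved by more than 25 mm (distance of griddle_press from where it was at the start of the episode above 0.025 m).
It fails at once if the camera is touched (more than 2 N) (contact force between any of the arm, the fingers, grater, knife and camera_stand above 2 N).
It fails at once if the knife is dropped (falls freely faster than 0.9 m/s) (linear speed of knife above 0.9 m/s and contact force between the fingers and knife below 0.05 N).
It also fails if it takes over 67 s, if anything falls off the work surface, if the arm or the gripper's body presses on something with over 40 N, if the wrist force passes 120 N, or if a joint passes its speed limit or range.

## Working session

There is one attempt and no reset: what is moved stays moved. The work goes in short steps, Python scripts to look and compute and a tool call to move; the robot and the scene stay as the last step left them, time stands still between calls to the robot, and variables do not carry over. Pictures are saved under pics/ and viewed, about 8 in all and at most 12, crops included, and the job is handed in when it is done.

Besides the shell and the picture viewer there is one more tool, called after "Emit:" as name(argument=value, ...), one argument or row to a line, values as JSON. step_arm: Moves the arm, as the interface text tells. Its arguments: {"type":"object","properties":{"commands":{"type":"array"},"force":{"type":"number"}},"required":["commands"]}

```bash
ls; mkdir -p pics
cat > h.py <<'E'
import numpy as np, cv2
from scipy.spatial.transform import Rotation as R
from plant import telemetry, read_camera, camera_params, robot
def cam(n):
    p=camera_params(n); return np.array(p["mtx"],float),cv2.Rodrigues(np.array(p["rvec"],float))[0],np.array(p["tvec"],float).ravel()
def ray(c,uv):
    K,Rm,t=c; d=Rm.T@np.linalg.solve(K,[uv[0],uv[1],1.]); return -Rm.T@t,d/np.linalg.norm(d)
def onz(c,uv,z):
    o,d=ray(c,uv); return o+d*(z-o[2])/d[2]
def two(c1,u1,c2,u2):
    o1,d1=ray(c1,u1);o2,d2=ray(c2,u2)
    s=np.linalg.lstsq(np.c_[d1,-d2],o2-o1,rcond=None)[0]
    a,b=o1+s[0]*d1,o2+s[1]*d2; return (a+b)/2,np.linalg.norm(a-b)
def proj(c,P):
    K,Rm,t=c; x=K@(Rm@np.array(P)+t); return x[:2]/x[2]
def save(n,f):
    im=cv2.cvtColor(read_camera(n),cv2.COLOR_RGB2BGR); cv2.imwrite(f,im); return im
def pose():
    s=telemetry.read_state(); return np.array(s["tool_pos"]),R.from_rotvec(s["orientation"]).as_matrix(),s
def rel(p,Rt):
    "mm and rotvec from present pose to TCP goal p,Rt"
    a,b,s=pose(); return np.round(b.T@(np.array(p)-a)*1000,1),np.round(R.from_matrix(b.T@Rt).as_rotvec(),4)
E
python3 - <<'E'
from h import *
ims=[save(n,f"/tmp/{n}.png") for n in("top","side","wrist")]
cv2.imwrite("pics/a.png",cv2.resize(ims[0],(800,600),interpolation=3));cv2.imwrite("pics/b.png",cv2.resize(ims[1],(800,600),interpolation=3))
for n in("top","side","wrist"):
    c=cam(n);print(n,c[0].round(1).tolist(),(-c[1].T@c[2]).round(3),c[1][2].round(3))
print(pose())
E
```

```text
pics
top [[382.0, 0.0, 256.7], [0.0, 382.0, 197.0], [0.0, 0.0, 1.0]] [ 0.276 -0.004  1.286] [ 0.214  0.004 -0.977]
side [[477.7, 0.0, 249.9], [0.0, 477.7, 199.2], [0.0, 0.0, 1.0]] [0.779 1.092 1.047] [-0.176 -0.758 -0.627]
wrist [[269.8, 0.0, 254.6], [0.0, 269.8, 191.3], [0.0, 0.0, 1.0]] [0.199 0.571 0.382] [ 0.251 -0.127 -0.96 ]
(array([0.26877803, 0.53609425, 0.30195067]), array([[-7.08463009e-04,  4.48287616e-01,  8.93889094e-01],
       [-1.16425396e-03,  8.93888342e-01, -4.48288162e-01],
       [-9.99999071e-01, -1.35830950e-03, -1.11366193e-04]]), {'t': 0.15, 'q': array([ 1.02058074e+00,  1.30979838e-01,  1.48899700e+00, -4.85795666e-06,
        1.52297868e+00, -8.53660526e-02]), 'dq': array([ 2.26925977e-04, -2.02615085e-03, -4.67471156e-03, -1.11205578e-03,
       -8.01914620e-04,  9.21440231e-05]), 'joint_torque': array([ 1.32657457e-03, -5.60475326e+01, -4.92333198e+01,  7.69251958e-02,
        3.04976176e-02, -3.67925850e-05]), 'tool_pos': array([0.26877803, 0.53609425, 0.30195067]), 'orientation': array([ 0.36349121,  1.54031264, -0.36554239]), 'force': array([ 0.94405374, -0.35944898, -0.54847626]), 'wrist_torque': array([-0.02295301, -0.00379387,  0.00167837]), 'opening': 0.09333011920271635})
```

View pics/a.png

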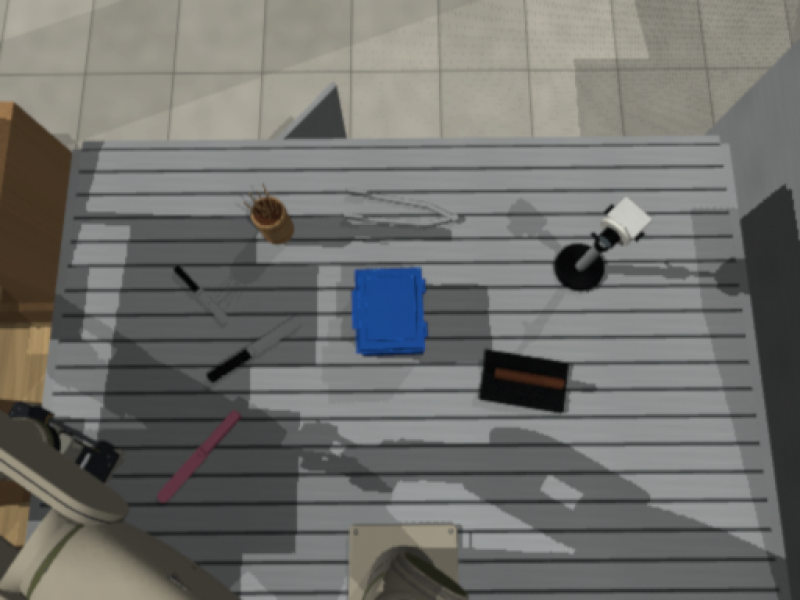

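View pics/b.png

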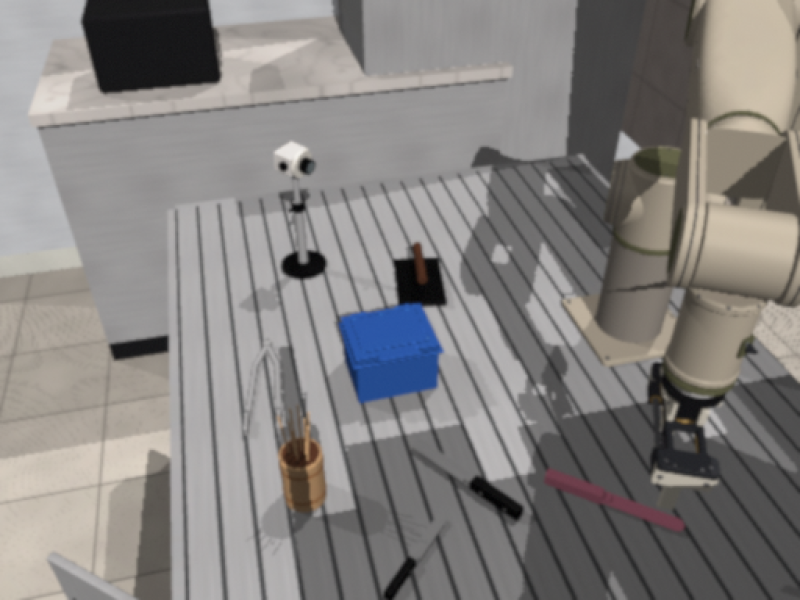

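Black knives at top-picture (187,278)-(225,322), smaller, and (210,378)-(300,320), larger; a pink one at (200,455). I choose the larger black one. The tin is at (390,311), with the tab seemingly on its left (+y) face. The stand's foot is at (580,267). Next, a close crop to check these.

Run:
```python
from h import *
t=cv2.imread("/tmp/top.png");s=cv2.imread("/tmp/side.png")
def crop(im,x,y,w,h): return cv2.resize(im[y:y+h,x:x+w],(400,300),interpolation=cv2.INTER_CUBIC)
m=np.vstack([np.hstack([crop(t,110,160,120,90),crop(t,210,160,80,60)]),np.hstack([crop(s,200,185,96,72),crop(s,160,80,64,48)])])
cv2.imwrite("pics/c.png",m)
c=cam("top")
hsv=cv2.cvtColor(t,cv2.COLOR_BGR2HSV)
m=cv2.inRange(t,(0,0,0),(28,28,28)); m[:,:]=m
n,l,st,ce=cv2.connectedComponentsWithStats(m)
for i in range(1,n):
    if st[i,4]>60:
        r=cv2.minAreaRect(np.argwhere(l==i)[:,::-1].astype(np.float32)); print("blk",st[i],r, onz(c,r[0],.012).round(4))
b=cv2.inRange(hsv,(105,150,60),(125,255,255)); ys,xs=np.where(b)
r=cv2.minAreaRect(np.c_[xs,ys].astype(np.float32)); print(r,[onz(c,p,.114).round(4).tolist() for p in cv2.boxPoints(r)])
```

```text
blk [385 146  11  11  65] ((390.75006103515625, 150.75001525878906), (9.192388534545898, 7.0710673332214355), 45.0) [ 0.7177 -0.4691  0.012 ]
blk [355 157  31  29 565] ((370.0, 171.0), (28.0, 30.0), 90.0) [ 0.6447 -0.3915  0.012 ]
blk [112 170  15  16  69] ((118.62757873535156, 177.83102416992188), (19.18350601196289, 3.487910270690918), 48.36646270751953) [0.6272 0.4782 0.012 ]
blk [133 224  27  20 179] ((145.86766052246094, 233.77943420410156), (6.6884446144104, 29.497756958007812), 59.03623962402344) [0.4324 0.373  0.012 ]
blk [ 308  224   55   39 1315] ((335.01348876953125, 243.41891479492188), (54.08726501464844, 31.071409225463867), 9.462322235107422) [ 0.3958 -0.258   0.012 ]
blk [ 18 260  14  11  92] ((23.543109893798828, 264.2327575683594), (13.524564743041992, 7.878386974334717), 23.198591232299805) [0.3346 0.7715 0.012 ]
blk [ 49 283  27  25 366] ((62.38680648803711, 292.6037902832031), (22.048189163208008, 22.825214385986328), 29.05460548400879) [0.2429 0.6337 0.012 ]
((249.0, 199.0), (54.0, 48.0), 90.0) [[0.6157, 0.1011, 0.114], [0.6144, -0.0518, 0.114], [0.4412, -0.0491, 0.114], [0.4423, 0.0992, 0.114]]
```

View pics/c.png

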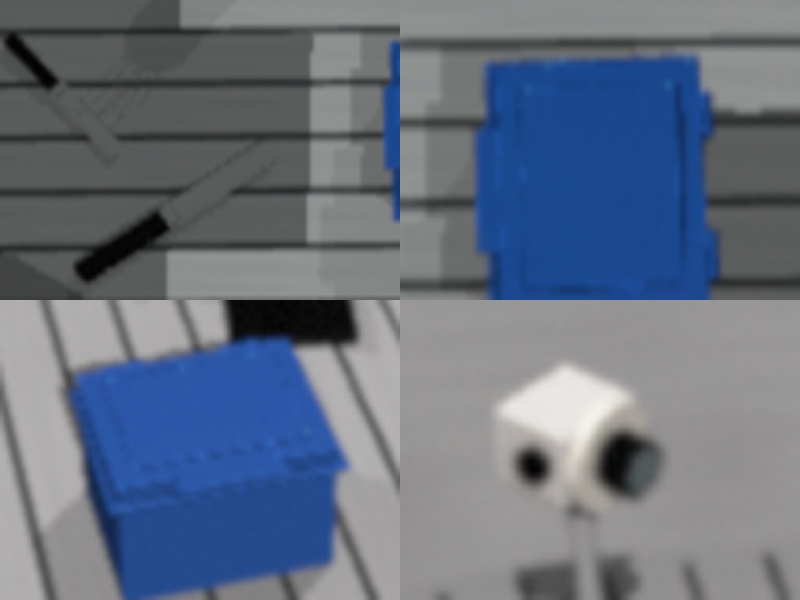

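Crop (c.png): the larger black knife lies from handle end (80,275) to tip (275,150), pointing to the tin. The tab is on the tin's left (+y) side at (482,190), and the hinge on its right. In the side view the lens glass is at crop (643,472), facing toward the robot. Next I move over the knife and measure with the wrist camera.

Run:
```python
from h import *
c=cam("top")
tip=onz(c,(110+275*.3,160+150*.3),.012); end=onz(c,(110+80*.3,160+272*.3),.012)
d=tip-end; print(tip,end,np.linalg.norm(d)); d/=np.linalg.norm(d)
g=tip-.163*d; print("grip",g,d)
Rt=np.c_[[0,0,-1],np.cross(d,[0,0,-1]),d]
print(np.linalg.det(Rt),rel([*(g[:2]),.25],Rt))
# lens rough
s=cam("side")
print(two(s,(198.9,107.5),c,(390.7,150.7)))
```

```text
[0.52948708 0.21959068 0.012     ] [0.40656318 0.41116584 0.012     ] 0.22762101550962885
grip [0.44146096 0.35677815 0.012     ] [ 0.54003757 -0.84164091  0.        ]
1.0 (array([ 52. , -82.8, 234.8]), array([5.355e-01, 3.000e-04, 1.400e-03]))
(array([ 0.61977695, -0.36950367,  0.27626278]), np.float64(0.013128264765558508))
```

Emit:
step_arm(
  commands=[
    {"xyz": [13,-21,59],"turn": [0.13,0,0],"grip": 93},
    {"xyz": [26,-41,117],"turn": [0.27,0,0],"grip": 93},
    {"xyz": [39,-62,176],"turn": [0.4,0,0],"grip": 93},
    {"xyz": [52,-83,235],"turn": [0.535,0,0],"grip": 93},
    {"xyz": [52,-83,235],"turn": [0.535,0,0],"grip": 93},
    {"xyz": [52,-83,235],"turn": [0.535,0,0],"grip": 93},
  ],
)

```text
t: 0.9
tool_pos: [0.4417, 0.3567, 0.2505]
orientation: [0.779, 1.427, -0.78]
force: [-0.3, -0.3, 0.2]
opening: 0.0929
```

Run:
```python
from h import *
c=cam("wrist"); im=save("wrist","pics/d0.png"); cv2.imwrite("pics/d.png",cv2.resize(im,(800,600),interpolation=2))
np.savez("/tmp/d.npz",K=c[0],R=c[1],t=c[2]); print(pose()[0], proj(c,[.4415,.3568,.012]),proj(c,[.5295,.2196,.012]))
```

```text
[0.44130715 0.35748263 0.25087325] [254.57211763 178.57026358] [254.53312022 293.09104641]
```

View pics/d.png

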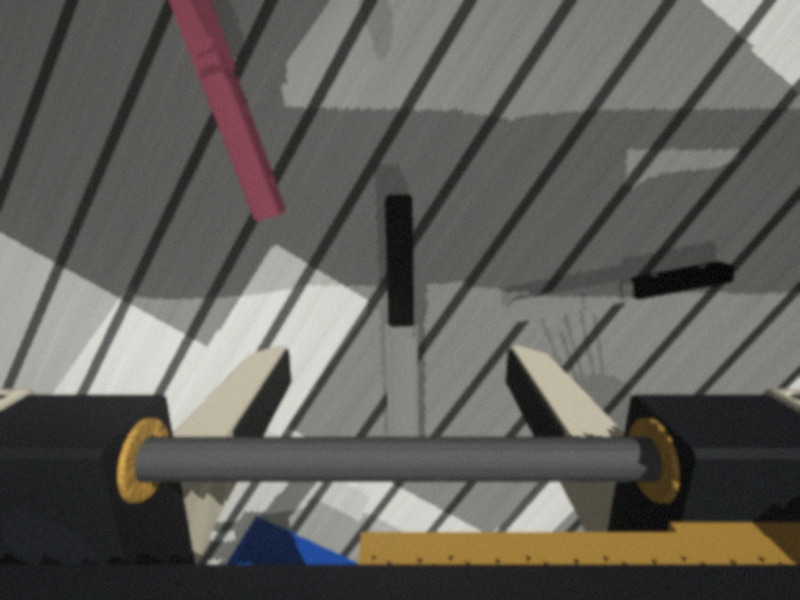

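Wrist picture: the knife handle is from (398,196) to (400,325), and the blade runs down from there. The knife is centred between the fingers, and the pink and small knives are elsewhere.

Run:
```python
from h import *
z=np.load("/tmp/d.npz"); c=(z["K"],z["R"],z["t"])
im=cv2.imread("pics/d0.png"); m=cv2.inRange(im,(0,0,0),(32,32,32))[110:225,230:285]
ys,xs=np.where(m); r=cv2.minAreaRect(np.c_[xs+230,ys+110].astype(np.float32)); bp=cv2.boxPoints(r); print(r)
bp=bp[np.argsort(bp[:,1])]; b,f=bp[:2].mean(0),bp[2:].mean(0)
B,F=onz(c,b,.024),onz(c,f,.024); d=F-B; print(B,F,np.linalg.norm(d)); d/=np.linalg.norm(d)
g=(B+F)/2+.02*d; g2=F-.03*d; print("grip",g,g2,d)
g=g2;Rt=np.c_[[0,0,-1],np.cross(d,[0,0,-1]),d]
print(rel([g[0],g[1],.088],Rt), g+.163*d)
```

```text
((255.5, 166.0), (82.0, 17.0), 90.0)
[0.4079047  0.41105288 0.024     ] [0.45991355 0.33019735 0.024     ] 0.09613811973576829
grip [0.44472873 0.35380441 0.024     ] [0.44368413 0.3554284  0.024     ] [ 5.40980566e-01 -8.41035093e-01  5.77410411e-16]
(array([162.9,   0.9,   3.1]), array([ 0.0006, -0.0005,  0.0001])) [0.53186397 0.21833968 0.024     ]
```

Emit:
step_arm(
  commands=[
    {"xyz": [60,1,3],"turn": [0,0,0],"grip": 60},
    {"xyz": [115,1,3],"turn": [0,0,0],"grip": 50},
    {"xyz": [150,1,3],"turn": [0,0,0],"grip": 45},
    {"xyz": [163,1,3],"turn": [0,0,0],"grip": 45},
    {"xyz": [163,1,3],"turn": [0,0,0],"grip": 45},
    {"xyz": [163,1,3],"turn": [0,0,0],"grip": 10},
    {"xyz": [163,1,3],"turn": [0,0,0],"grip": 10},
    {"xyz": [163,1,3],"turn": [0,0,0],"grip": 10},
    {"xyz": [163,1,3],"turn": [0,0,0],"grip": 10},
    {"xyz": [163,1,3],"turn": [0,0,0],"grip": 10},
  ],
  force=60,
)

```text
t: 2.2
tool_pos: [0.4449, 0.3552, 0.0889]
orientation: [0.78, 1.426, -0.778]
force: [-1.4, -0.3, 6.1]
opening: 0.0197
```

Run:
```python
from h import *
c=cam("top")
t=cv2.imread("/tmp/top.png"); hsv=cv2.cvtColor(t,cv2.COLOR_BGR2HSV)
b=cv2.inRange(hsv,(105,150,60),(125,255,255))
for r in range(168,232,3):
    xs=np.where(b[r])[0]
    if len(xs): print(r,xs.min(),xs.max(),onz(c,(xs.min()-.5,r),.114)[:2].round(4),onz(c,(xs.max()+.5,r),.114)[:2].round(4))
for q in range(228,270,6):
    ys=np.where(b[:,q])[0]; print(q,ys.min(),ys.max(),onz(c,(q,ys.min()-.5),.116)[:2].round(4))
```

```text
174 227 268 [0.609  0.0963] [ 0.6079 -0.0374]
177 227 269 [0.5991 0.0962] [ 0.598  -0.0405]
180 228 271 [0.5892 0.0929] [ 0.5881 -0.0467]
183 228 271 [0.5794 0.0928] [ 0.5783 -0.0465]
186 226 271 [0.5697 0.099 ] [ 0.5685 -0.0464]
189 225 269 [0.5599 0.1021] [ 0.5588 -0.0399]
192 226 269 [0.5502 0.0988] [ 0.5491 -0.0398]
195 226 270 [0.5405 0.0987] [ 0.5394 -0.0428]
198 226 270 [0.5308 0.0986] [ 0.5298 -0.0427]
201 225 270 [0.5212 0.1016] [ 0.5201 -0.0425]
204 225 270 [0.5117 0.1015] [ 0.5106 -0.0424]
207 226 272 [0.5021 0.0983] [ 0.501  -0.0485]
210 227 272 [0.4925 0.0951] [ 0.4915 -0.0484]
213 228 273 [0.483  0.0918] [ 0.4819 -0.0513]
216 228 271 [0.4736 0.0918] [ 0.4725 -0.045 ]
219 228 271 [0.4641 0.0917] [ 0.4631 -0.0448]
222 229 271 [0.4547 0.0885] [ 0.4537 -0.0447]
225 229 270 [0.4453 0.0884] [ 0.4444 -0.0415]
228 173 221 [0.6133 0.0914]
234 173 226 [0.6132 0.0723]
240 173 226 [0.613  0.0532]
246 172 226 [0.6162 0.0341]
252 172 226 [0.616 0.015]
258 172 226 [ 0.6159 -0.0041]
264 172 226 [ 0.6157 -0.0231]
```

Run:
```python
from h import *
c=cam("top"); s=cam("side")
print("holder",onz(c,(178,149),.0),onz(s,(193,318),0.),onz(c,(170,137),.11))
d=np.array([.036,-1,0]);d/=np.linalg.norm(d); tab=np.array([.531,.0995,0])
Rt=np.c_[[0,0,-1],np.cross(d,[0,0,-1]),d]
p=tab-.188*d; p[2]=.1844; print(p,rel(p,Rt),Rt)
```

```text
holder [0.73477417 0.27918094 0.        ] [0.75091451 0.28156147 0.        ] [0.73707605 0.28265546 0.11      ]
[0.52423638 0.28737829 0.1844    ] (array([-95.4,  30.3,  99.9]), array([ 5.349e-01, -5.000e-04, -1.600e-03])) [[ 0.          0.99935263  0.03597669]
 [ 0.          0.03597669 -0.99935263]
 [-1.          0.          0.        ]]
```

Emit:
step_arm(
  commands=[
    {"xyz": [-20,0,0],"turn": [0,0,0],"grip": 10},
    {"xyz": [-50,0,0],"turn": [0,0,0],"grip": 10},
    {"xyz": [-90,0,0],"turn": [0,0,0],"grip": 10},
    {"xyz": [-95,8,25],"turn": [0.13,0,0],"grip": 10},
    {"xyz": [-95,15,50],"turn": [0.27,0,0],"grip": 10},
    {"xyz": [-95,23,75],"turn": [0.4,0,0],"grip": 10},
    {"xyz": [-95,30,100],"turn": [0.535,0,0],"grip": 10},
    {"xyz": [-95,30,100],"turn": [0.535,0,0],"grip": 10},
    {"xyz": [-95,30,100],"turn": [0.535,0,0],"grip": 10},
  ],
)

```text
t: 3.32
tool_pos: [0.5232, 0.2872, 0.1833]
orientation: [1.182, 1.227, -1.181]
force: [0.3, -0.1, -1.1]
opening: 0.0194
```

Run:
```python
from h import *
p,Rm,s=pose(); print(p,s["force"],s["opening"],Rm.round(3).tolist())
tip=p+Rm@[.0769,0,.163]; g=p+Rm@[.0769,0,0.03]
def crop(im,x,y,w,h): return cv2.resize(im[y:y+h,x:x+w],(800,300),interpolation=cv2.INTER_CUBIC)
o=[]
for n in("top","side"):
    im=save(n,f"/tmp/{n}2.png"); c=cam(n); u=proj(c,tip); print(n,u,proj(c,g)); x,y=(u-[64,24]).astype(int); print(x,y)
    o.append(crop(im,x,y,128,48))
cv2.imwrite("pics/e.png",np.vstack(o))
```

```text
[0.52322782 0.28719332 0.18329408] [ 0.3379486  -0.05909747 -1.10349218] 0.019381151436624364 [[-0.0, 0.999, 0.038], [0.0, 0.038, -0.999], [-1.0, -0.0, -0.0]]
top [217.55821843 199.02359596] [175.45959637 200.89360183]
153 175
side [258.84070225 235.9053297 ] [273.07020702 268.94363222]
194 211
```

View pics/e.png

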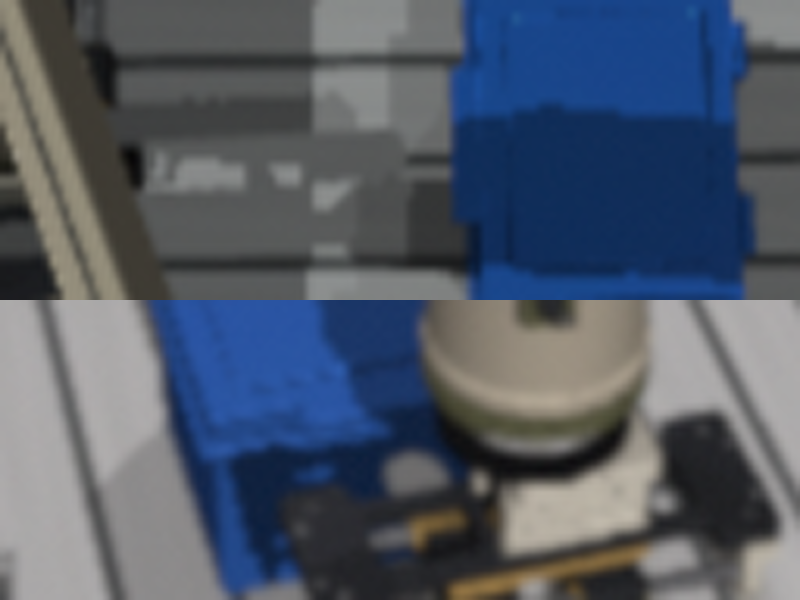

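Picture: in the top crop the blade tip is at (405,155), where predicted, and 50 crop px (≈25 mm) short of the tab edge (455,143). In the side crop the tip at (415,455) is at the slot height. I slide it in.

Emit:
step_arm(
  commands=[
    {"xyz": [-1,0,8],"turn": [0,0,0],"grip": 10},
    {"xyz": [-1,0,16],"turn": [0,0,0],"grip": 10},
    {"xyz": [-1,0,24],"turn": [0,0,0],"grip": 10},
    {"xyz": [-1,0,29],"turn": [0,0,0],"grip": 10},
    {"xyz": [-1,0,34],"turn": [0,0,0],"grip": 10},
    {"xyz": [-1,0,34],"turn": [0,0,0],"grip": 10},
    {"xyz": [-1,0,34],"turn": [0,0,0],"grip": 10},
  ],
)

```text
t: 4.3
tool_pos: [0.5248, 0.253, 0.1838]
orientation: [1.183, 1.226, -1.183]
force: [0.8, 1.0, -0.7]
opening: 0.0196
```

Emit:
step_arm(
  commands=[
    {"xyz": [-4,0,0],"turn": [0,0,0],"grip": 10},
    {"xyz": [-8,0,0],"turn": [0,0,0],"grip": 10},
    {"xyz": [-13,0,0],"turn": [0,0,0],"grip": 10},
    {"xyz": [-18,0,0],"turn": [0,0,0],"grip": 10},
    {"xyz": [-24,0,1],"turn": [0,0,0],"grip": 10},
    {"xyz": [-30,0,3],"turn": [0,0,0],"grip": 10},
    {"xyz": [-30,0,3],"turn": [0,0,0],"grip": 10},
  ],
)

```text
t: 5.18
tool_pos: [0.5253, 0.2499, 0.2146]
orientation: [1.184, 1.225, -1.182]
force: [0.4, 0.7, -0.4]
opening: 0.0197
```

Run:
```python
from h import *
p,Rm,s=pose(); print(p,s["force"],s["wrist_torque"])
o=[]
for n,x,y in(("top",153,175),("side",194,201)):
    im=save(n,f"/tmp/{n}3.png"); o.append(cv2.resize(im[y:y+48,x:x+128],(800,300),interpolation=2))
cv2.imwrite("pics/f.png",np.vstack(o))
```

```text
[0.52525031 0.24990322 0.21460735] [ 0.36078749  0.70850983 -0.43446737] [0.0449237  0.08698894 0.02728451]
```

View pics/f.png

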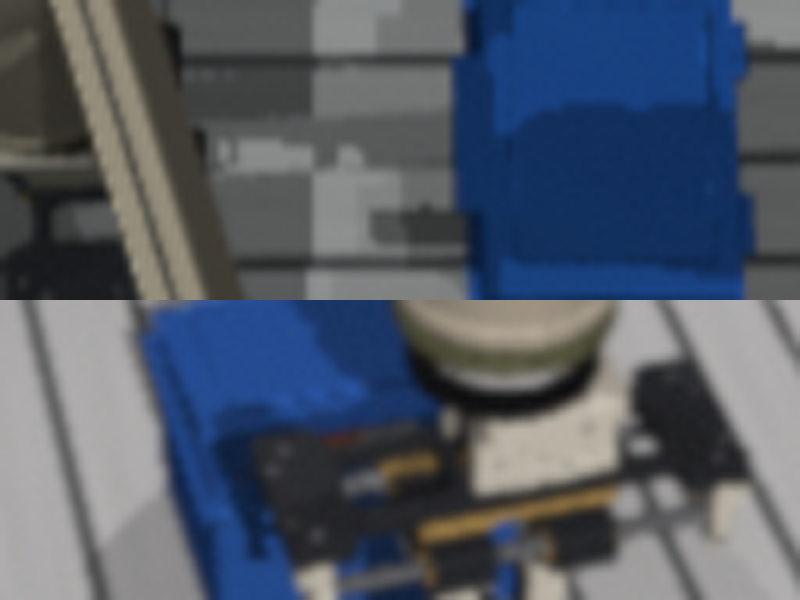

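The picture shows the lid lifted by the blade (the tab has shifted up in both views). I now follow the lid's arc with the tip.

Emit:
step_arm(
  commands=[
    {"xyz": [-12,0,6],"turn": [0,0,0],"grip": 10},
    {"xyz": [-24,0,12],"turn": [0,0,0],"grip": 10},
    {"xyz": [-35,0,18],"turn": [0,0,0],"grip": 10},
    {"xyz": [-46,0,26],"turn": [0,0,0],"grip": 10},
    {"xyz": [-55,0,34],"turn": [0,0,0],"grip": 10},
    {"xyz": [-64,0,44],"turn": [0,0,0],"grip": 10},
    {"xyz": [-72,0,53],"turn": [0,0,0],"grip": 10},
    {"xyz": [-79,0,64],"turn": [0,0,0],"grip": 10},
    {"xyz": [-85,0,75],"turn": [0,0,0],"grip": 10},
    {"xyz": [-90,0,86],"turn": [0,0,0],"grip": 10},
    {"xyz": [-90,0,86],"turn": [0,0,0],"grip": 10},
  ],
)

```text
t: 6.65
tool_pos: [0.5283, 0.163, 0.3042]
orientation: [1.184, 1.225, -1.183]
force: [-0.5, 0.8, -0.4]
opening: 0.0198
```

Emit:
step_arm(
  commands=[
    {"xyz": [-3,0,12],"turn": [0,0,0],"grip": 10},
    {"xyz": [-5,0,25],"turn": [0,0,0],"grip": 10},
    {"xyz": [-5,0,37],"turn": [0,0,0],"grip": 10},
    {"xyz": [-5,0,50],"turn": [0,0,0],"grip": 10},
    {"xyz": [-3,0,62],"turn": [0,0,0],"grip": 10},
    {"xyz": [0,0,74],"turn": [0,0,0],"grip": 10},
    {"xyz": [0,0,74],"turn": [0,0,0],"grip": 10},
  ],
)

```text
t: 7.52
tool_pos: [0.5305, 0.089, 0.3032]
orientation: [1.183, 1.226, -1.184]
force: [0.0, -0.2, -0.0]
opening: 0.0195
```

Run:
```python
from h import *
p,Rm,s=pose(); print(p,s["force"],s["wrist_torque"],s["opening"])
o=[]
for n,x,y,w,h in(("top",130,110,192,144),("side",180,130,192,144)):
    im=save(n,f"/tmp/{n}4.png"); o.append(cv2.resize(im[y:y+h,x:x+w],(400,300),interpolation=2))
cv2.imwrite("pics/g.png",np.hstack(o))
```

```text
[0.53048914 0.08904426 0.30315767] [ 0.04311603 -0.24960946 -0.01562935] [-0.03986936  0.02941071 -0.0553078 ] 0.019510908403378324
```

View pics/g.png

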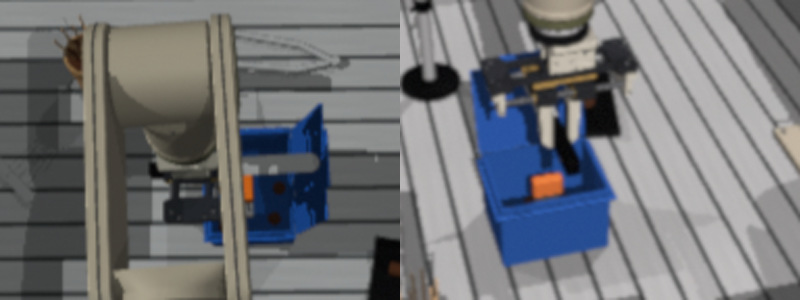

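Picture: the lid stands right open, the knife tip is over it, and the orange grip is visible in the tin. I put the knife back where it lay.

Run:
```python
from h import *
d=np.array([.541,-.841,0]);d/=np.linalg.norm(d);Rt=np.c_[[0,0,-1],np.cross(d,[0,0,-1]),d]
print(rel([.445,.355,.20],Rt),rel([.445,.355,.0895],Rt),rel([.524,.287,.303],pose()[1]))
```

```text
(array([ 103.6,  -76.1, -267.9]), array([-5.361e-01, -2.000e-04,  4.000e-04])) (array([ 214.1,  -76. , -267.9]), array([-5.361e-01, -2.000e-04,  4.000e-04])) (array([   0.6,    0.4, -197.2]), array([0., 0., 0.]))
```

Emit:
step_arm(
  commands=[
    {"xyz": [0,0,-30],"turn": [0,0,0],"grip": 10},
    {"xyz": [0,0,-80],"turn": [0,0,0],"grip": 10},
    {"xyz": [0,0,-130],"turn": [0,0,0],"grip": 10},
    {"xyz": [0,0,-180],"turn": [0,0,0],"grip": 10},
    {"xyz": [20,-25,-215],"turn": [-0.15,0,0],"grip": 10},
    {"xyz": [50,-50,-245],"turn": [-0.3,0,0],"grip": 10},
    {"xyz": [75,-76,-268],"turn": [-0.45,0,0],"grip": 10},
    {"xyz": [105,-76,-268],"turn": [-0.536,0,0],"grip": 10},
    {"xyz": [140,-76,-268],"turn": [-0.536,0,0],"grip": 10},
    {"xyz": [175,-76,-268],"turn": [-0.536,0,0],"grip": 10},
    {"xyz": [200,-76,-268],"turn": [-0.536,0,0],"grip": 10},
    {"xyz": [206,-76,-268],"turn": [-0.536,0,0],"grip": 10},
  ],
)

```text
t: 9.12
tool_pos: [0.4436, 0.3547, 0.0956]
orientation: [0.775, 1.429, -0.781]
force: [-0.1, 0.5, -0.9]
opening: 0.0194
```

Emit:
step_arm(
  commands=[
    {"xyz": [5,0,0],"turn": [0,0,0],"grip": 10},
    {"xyz": [7,0,0],"turn": [0,0,0],"grip": 10},
    {"xyz": [8,0,0],"turn": [0,0,0],"grip": 10},
    {"xyz": [8,0,0],"turn": [0,0,0],"grip": 10},
  ],
)

```text
t: 9.62
tool_pos: [0.4454, 0.3553, 0.0903]
orientation: [0.779, 1.426, -0.778]
force: [0.2, -0.9, -0.1]
opening: 0.0201
```

Emit:
step_arm(
  commands=[
    {"xyz": [1.5,0,0],"turn": [0,0,0],"grip": 10},
    {"xyz": [1.5,0,0],"turn": [0,0,0],"grip": 30},
    {"xyz": [1.5,0,0],"turn": [0,0,0],"grip": 60},
    {"xyz": [1.5,0,0],"turn": [0,0,0],"grip": 60},
    {"xyz": [1.5,0,0],"turn": [0,0,0],"grip": 60},
    {"xyz": [-30,0,0],"turn": [0,0,0],"grip": 60},
    {"xyz": [-80,0,0],"turn": [0,0,0],"grip": 60},
    {"xyz": [-140,0,0],"turn": [0,0,0],"grip": 60},
    {"xyz": [-200,0,0],"turn": [0,0,0],"grip": 60},
    {"xyz": [-200,0,0],"turn": [0,0,0],"grip": 60},
  ],
)

```text
t: 10.88
tool_pos: [0.4473, 0.3567, 0.2969]
orientation: [0.786, 1.421, -0.769]
force: [-1.2, -0.0, -0.3]
opening: 0.06
```

Run:
```python
from h import *
ims={}
for n in("top","side"): ims[n]=save(n,f"/tmp/{n}5.png")
o=[]
for n,x,y,w,h in(("top",110,130,192,144),("side",170,170,192,144)): o.append(cv2.resize(ims[n][y:y+h,x:x+w],(400,300),interpolation=2))
for n,x,y,w,h in(("top",360,110,64,48),("side",165,80,64,48)): o.append(cv2.resize(ims[n][y:y+h,x:x+w],(400,300),interpolation=2))
cv2.imwrite("pics/i.png",np.vstack([np.hstack(o[:2]),np.hstack(o[2:])]))
for n in ims:
    hsv=cv2.cvtColor(ims[n],cv2.COLOR_BGR2HSV); m=cv2.inRange(hsv,(5,180,120),(18,255,255)); k,l,st,ce=cv2.connectedComponentsWithStats(m)
    for i in range(1,k):
        if st[i,4]>15: print(n,st[i],ce[i].round(1),onz(cam(n),ce[i],.104).round(4))
```

```text
top [246 193   5  13  64] [248.  198.9] [0.5295 0.0281 0.104 ]
side [244 214  13  10 105] [249.8 218.5] [0.5361 0.0417 0.104 ]
```

View pics/i.png

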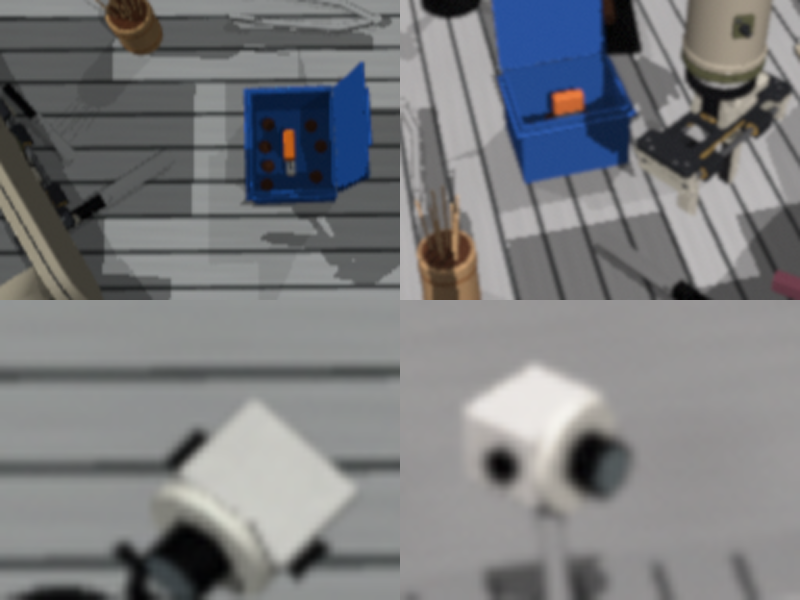

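Picture: the knife is laid flat again, the lid is well past upright, and the grater grip is orange at top-crop (289,145). The camera head is clear in both views: lens glass at top crop (168,575) and side crop (612,468), with head corners visible.

Run:
```python
from h import *
c=cam("top");s=cam("side")
T=lambda x,y:(360+x/6.25-.5,110+(y-300)/6.25-.5); S=lambda x,y:(165+(x-400)/6.25-.5,80+(y-300)/6.25-.5)
for nm,a,b in(("lens",T(168,575),S(612,470)),("A",T(253,400),S(465,410)),("B",T(355,490),S(533,362)),("D",T(180,480),S(540,450)),("C",T(280,575),S(602,398)),("ring",T(213,540),S(573,458))):
    P,e=two(c,a,s,b); print(nm,P.round(4),round(e,4))
print("foot",onz(c,(370,171),0))
hs=cv2.cvtColor(cv2.imread("/tmp/top5.png"),cv2.COLOR_BGR2HSV)
g=np.array([.532,.0265]);d=np.array([.036,-1,0]);d/=np.linalg.norm(d);Rt=np.c_[[0,0,-1],np.cross(d,[0,0,-1]),d]
for z in(.30,.155):print(rel([*g,z],Rt))
```

```text
lens [ 0.6165 -0.3581  0.2817] 0.0002
A [ 0.688  -0.3922  0.309 ] 0.0021
B [ 0.6452 -0.4311  0.3131] 0.0034
D [ 0.6542 -0.361   0.2973] 0.001
C [ 0.6117 -0.4004  0.3019] 0.005
ring [ 0.6341 -0.3803  0.2795] 0.0015
foot [ 0.64819939 -0.39512661  0.        ]
(array([  -9.8, -105.1,  323.4]), array([ 5.36e-01, -5.00e-04, -1.70e-03]))
(array([ 135.2, -105.3,  323.4]), array([ 5.36e-01, -5.00e-04, -1.70e-03]))
```

Run:
```python
from h import *
d=np.array([.4,-.92,0]);d/=np.linalg.norm(d);Rt=np.c_[[0,0,-1],np.cross(d,[0,0,-1]),d]
p=np.array([.635,-.375])+.055*d[:2]; print(p,rel([*p,.47],Rt),rel([*p,.47],pose()[1]))
```

```text
[ 0.65692994 -0.42543885] (array([-180. , -244.4,  771. ]), array([ 0.1619, -0.0002, -0.0017])) (array([-180. , -244.4,  771. ]), array([0., 0., 0.]))
```

Emit:
step_arm(
  commands=[
    {"xyz": [-60,0,0],"turn": [0,0,0],"grip": 60},
    {"xyz": [-120,0,30],"turn": [0,0,0],"grip": 60},
    {"xyz": [-180,-10,80],"turn": [0,0,0],"grip": 60},
    {"xyz": [-180,-30,130],"turn": [0.02,0,0],"grip": 60},
    {"xyz": [-180,-50,180],"turn": [0.03,0,0],"grip": 60},
    {"xyz": [-180,-65,230],"turn": [0.05,0,0],"grip": 60},
    {"xyz": [-180,-82,285],"turn": [0.06,0,0],"grip": 60},
    {"xyz": [-180,-100,340],"turn": [0.07,0,0],"grip": 60},
    {"xyz": [-180,-118,395],"turn": [0.08,0,0],"grip": 60},
    {"xyz": [-180,-136,450],"turn": [0.1,0,0],"grip": 60},
    {"xyz": [-180,-154,500],"turn": [0.11,0,0],"grip": 60},
    {"xyz": [-180,-170,550],"turn": [0.12,0,0],"grip": 60},
  ],
)

```text
t: 12.48
tool_pos: [0.5999, -0.2012, 0.4666]
orientation: [0.871, 1.394, -0.872]
force: [0.9, 0.6, 0.2]
opening: 0.0598
```

Run:
```python
from h import *
d=np.array([.4,-.92,0]);d/=np.linalg.norm(d);Rt=np.c_[[0,0,-1],np.cross(d,[0,0,-1]),d]
print(pose()[0],rel([.657,-.425,.47],Rt))
```

```text
[ 0.59986985 -0.20119925  0.46661975] (array([ -4. , -46.2, 226.3]), array([ 0.0413, -0.0033,  0.0029]))
```

Emit:
step_arm(
  commands=[
    {"xyz": [-4,-10,50],"turn": [0.01,0,0],"grip": 60},
    {"xyz": [-4,-20,100],"turn": [0.02,0,0],"grip": 60},
    {"xyz": [-4,-31,150],"turn": [0.03,0,0],"grip": 60},
    {"xyz": [-4,-40,190],"turn": [0.04,0,0],"grip": 60},
    {"xyz": [-4,-46,226],"turn": [0.04,0,0],"grip": 60},
    {"xyz": [-4,-46,226],"turn": [0.04,0,0],"grip": 60},
    {"xyz": [-4,-46,226],"turn": [0.04,0,0],"grip": 60},
  ],
)

```text
t: 13.35
tool_pos: [0.6574, -0.4224, 0.4711]
orientation: [0.901, 1.38, -0.901]
force: [0.2, 1.1, 0.3]
opening: 0.0603
```

Run:
```python
from h import *
c=cam("wrist"); im=save("wrist","pics/j0.png"); np.savez("/tmp/j.npz",K=c[0],R=c[1],t=c[2])
u=proj(c,[.635,-.375,.3]); print(pose()[0],u); x,y=np.clip((u-[80,60]).astype(int),0,[352,264]); print(x,y)
cv2.imwrite("pics/j.png",cv2.resize(im[y:y+120,x:x+160],(800,600),interpolation=2))
```

```text
[ 0.65732512 -0.42175932  0.47303112] [253.05078963 141.16354513]
173 81
```

View pics/j.png

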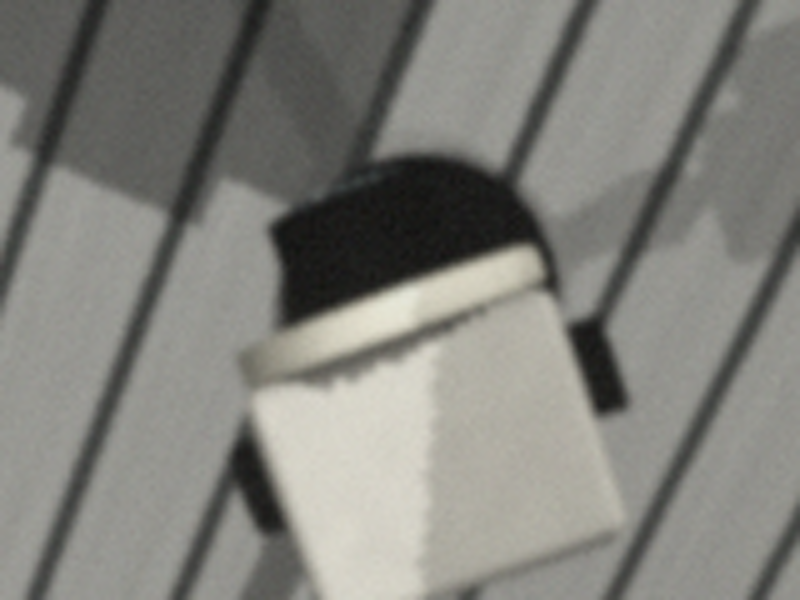

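Picture: the head from above. The ring's front edge runs from (242,350) to (535,243). The box's right edge goes from (550,293) to (622,522), its back edge from (622,525) to (425,597), and the barrel's left front corner is at (272,228).

Run:
```python
from h import *
z=np.load("/tmp/j.npz"); c=(z["K"],z["R"],z["t"])
W=lambda x,y:(173+x/5-.5,81+y/5-.5)
L=np.array([.6165,-.3581,.2817]); print("lens px",(proj(c,L)-[173,81]+.5)*5)
def ang(v): return np.degrees(np.arctan2(v[1],v[0]))
a,b=onz(c,W(242,350),.279),onz(c,W(535,243),.279); print("ring",a,b,np.linalg.norm(a-b),ang(a-b)+90,(a+b)/2)
a,b=onz(c,W(622,525),.311),onz(c,W(425,597),.311); print("back",ang(b-a)+90)
f,k=onz(c,W(550,293),.2996),onz(c,W(622,522),.311); print("right",f,k,ang(f-k))
f,k=onz(c,W(250,400),.2996),onz(c,W(325,600),.3096); print("left",f,k,ang(f-k))
# triangulated C with top view & side A/D for pitch
t=cam("top");T=lambda x,y:(360+x/6.25-.5,110+(y-300)/6.25-.5);s=cam("side");S=lambda x,y:(165+(x-400)/6.25-.5,80+(y-300)/6.25-.5)
for n,w,o in(("C",W(550,293),T(280,575)),("B",W(622,522),T(355,490)),("D",W(250,400),T(180,480))): print(n,*two(c,w,t,o))
for n,w,o in(("C",W(550,293),S(602,398)),("B",W(622,522),S(533,362))): print(n,*two(c,w,s,o))
```

```text
lens px [350.37281173 173.60688571]
ring [ 0.60968774 -0.39847775  0.279     ] [ 0.65491466 -0.35572113  0.279     ] 0.06223827767508491 -46.608261969358324 [ 0.6323012  -0.37709944  0.279     ]
back -45.34213406967038
right [ 0.65912835 -0.36244676  0.2996    ] [ 0.68761326 -0.39432988  0.311     ] 131.77813047844427
left [ 0.61581712 -0.40307232  0.2996    ] [ 0.64330911 -0.43073261  0.3096    ] 134.82515151270547
C [ 0.62958183 -0.37675612  0.32210028] 0.061201347090353804
B [ 0.64659653 -0.39414752  0.37320288] 0.05437149391937057
D [ 0.62710206 -0.3674021   0.35177133] 0.05208326958070543
C [ 0.6370635  -0.35786598  0.32853043] 0.03695577722206546
B [ 0.66486425 -0.38493724  0.34191646] 0.029651041403067773
```

```bash
cat >> h.py <<'E'
L=np.array([.6165,-.3581,.2817])
def goalR(p=.25,yaw=133.5):
    a=np.radians(yaw); l=np.array([np.cos(a)*np.cos(p),np.sin(a)*np.cos(p),-np.sin(p)]); x=-l; y=np.cross([0,0,1],x); y/=np.linalg.norm(y); return np.c_[x,y,np.cross(x,y)]
def goal(h=.101,p=.25,yaw=133.5,off=0.,dist=.15):
    G=goalR(p,yaw); mid=L-dist*G[:,0]-G@[.0015,0,-.012]
    Rt=np.c_[-G[:,2],G[:,1],G[:,0]]; return mid+G[:,2]*h-G[:,0]*off, Rt
E
python3 - <<'E'
from h import *
z=np.load("/tmp/j.npz"); c=(z["K"],z["R"],z["t"]); W=lambda x,y:(173+x/5-.5,81+y/5-.5)
t=cam("top");T=lambda x,y:(360+x/6.25-.5,110+(y-300)/6.25-.5);s=cam("side");S=lambda x,y:(165+(x-400)/6.25-.5,80+(y-300)/6.25-.5)
for n,w,o,q in(("D",W(550,293),T(180,480),S(540,450)),("A",W(622,522),T(253,400),S(465,410)),("C",W(250,400),T(280,575),S(602,398)),("lens",W(350,180),T(168,575),S(612,470))): print(n,*two(c,w,t,o),*two(c,w,s,q))
print("goal",goal())
d=np.array([.036,-1,0]);d/=np.linalg.norm(d);Rt=np.c_[[0,0,-1],np.cross(d,[0,0,-1]),d]
for zz in(.40,.155):print(rel([.532,.0265,zz],Rt))
E
```

```text
D [ 0.65953626 -0.36383522  0.28776036] 0.0028284353036372336 [ 0.65656661 -0.36209643  0.29704936] 0.005800866541234194
A [ 0.69133929 -0.39646349  0.29761387] 0.000833435970761274 [ 0.68855001 -0.39488259  0.30819444] 0.00044875089843672317
C [ 0.61514936 -0.40621345  0.28431146] 3.783196465672337e-05 [ 0.61484224 -0.40241938  0.30228982] 0.0021908579757754054
lens [ 0.61700962 -0.35906115  0.27945084] 0.0005960968451902073 [ 0.61667837 -0.35922149  0.28110426] 0.00039365425123929663
goal (array([ 0.49621219, -0.23134309,  0.3537054 ]), array([[ 0.17030165,  0.72537437,  0.6669553 ],
       [-0.17946049,  0.68835458, -0.70282424],
       [-0.96891242, -0.        ,  0.24740396]]))
(array([  73.6,   65.1, -460.8]), array([ 0.3769, -0.0012,  0.0007]))
(array([ 318.6,   65.2, -460.4]), array([ 0.3769, -0.0012,  0.0007]))
```

Emit:
step_arm(
  commands=[
    {"xyz": [10,8,-55],"turn": [0.05,0,0],"grip": 65},
    {"xyz": [20,16,-110],"turn": [0.1,0,0],"grip": 65},
    {"xyz": [30,24,-165],"turn": [0.14,0,0],"grip": 65},
    {"xyz": [40,32,-220],"turn": [0.19,0,0],"grip": 65},
    {"xyz": [50,40,-275],"turn": [0.24,0,0],"grip": 65},
    {"xyz": [60,48,-330],"turn": [0.29,0,0],"grip": 65},
    {"xyz": [70,55,-385],"turn": [0.33,0,0],"grip": 65},
    {"xyz": [74,62,-435],"turn": [0.377,0,0],"grip": 65},
    {"xyz": [74,65,-461],"turn": [0.377,0,0],"grip": 65},
    {"xyz": [74,65,-461],"turn": [0.377,0,0],"grip": 65},
    {"xyz": [74,65,-461],"turn": [0.377,0,0],"grip": 65},
  ],
)

```text
t: 14.78
tool_pos: [0.5316, 0.0258, 0.4005]
orientation: [1.183, 1.224, -1.181]
force: [-0.0, -0.3, -0.8]
opening: 0.0649
```

Run:
```python
from h import *
c=cam("wrist"); im=save("wrist","pics/k0.png")
d=np.array([.036,-1,0]);d/=np.linalg.norm(d);Rt=np.c_[[0,0,-1],np.cross(d,[0,0,-1]),d]
print(pose()[0],rel([.532,.0265,.155],Rt))
hsv=cv2.cvtColor(im,cv2.COLOR_BGR2HSV); m=cv2.inRange(hsv,(3,190,120),(14,255,255)); k,l,st,ce=cv2.connectedComponentsWithStats(m)
for i in range(1,k):
    if st[i,4]>60:
        x,y,w,h=st[i,:4]; print(st[i],[onz(c,q,.104).round(4).tolist() for q in((x-.5,y-.5),(x+w-.5,y-.5),(x-.5,y+h-.5),(x+w-.5,y+h-.5))])
print(proj(c,[.532,.0265,.104]))
cv2.imwrite("pics/k.png",im)
```

```text
[0.53181665 0.0253622  0.40032931] (array([ 2.453e+02, -1.000e-01, -1.200e+00]), array([-0.001 ,  0.0004, -0.0015]))
[240 161  30  13 354] [[0.5109, 0.0373, 0.104], [0.5532, 0.0388, 0.104], [0.5113, 0.0185, 0.104], [0.5541, 0.0201, 0.104]]
[254.17508234 168.52798913]
```

View pics/k.png

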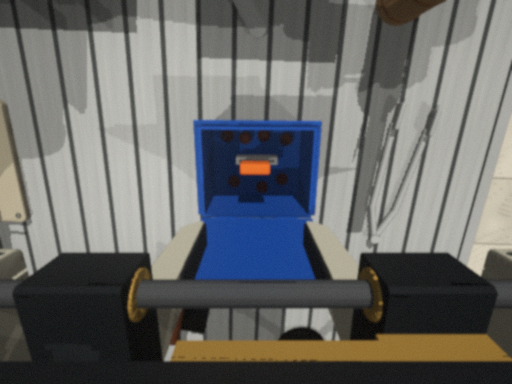

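Picture: the orange grip is at (255,168), centred between the fingers, and the lid lies open past upright. I descend onto the grip.

Emit:
step_arm(
  commands=[
    {"xyz": [55,0,-2],"turn": [0,0,0],"grip": 65},
    {"xyz": [110,0,-2],"turn": [0,0,0],"grip": 65},
    {"xyz": [165,0,-2],"turn": [0,0,0],"grip": 65},
    {"xyz": [205,0,-2],"turn": [0,0,0],"grip": 65},
    {"xyz": [230,0,-2],"turn": [0,0,0],"grip": 65},
    {"xyz": [245,0,-2],"turn": [0,0,0],"grip": 65},
    {"xyz": [245,0,-2],"turn": [0,0,0],"grip": 65},
    {"xyz": [245,0,-2],"turn": [0,0,0],"grip": 30},
    {"xyz": [245,0,-2],"turn": [0,0,0],"grip": 30},
    {"xyz": [245,0,-2],"turn": [0,0,0],"grip": 30},
    {"xyz": [245,0,-2],"turn": [0,0,0],"grip": 30},
  ],
  force=30,
)

```text
t: 16.2
tool_pos: [0.5328, 0.0277, 0.1559]
orientation: [1.184, 1.224, -1.182]
force: [0.2, 0.3, 5.7]
opening: 0.044
```

Emit:
step_arm(
  commands=[
    {"xyz": [-10,0,0],"turn": [0,0,0],"grip": 30},
    {"xyz": [-25,0,0],"turn": [0,0,0],"grip": 30},
    {"xyz": [-45,0,0],"turn": [0,0,0],"grip": 30},
    {"xyz": [-70,0,0],"turn": [0,0,0],"grip": 30},
    {"xyz": [-100,0,0],"turn": [0,0,0],"grip": 30},
    {"xyz": [-140,0,0],"turn": [0,0,0],"grip": 30},
    {"xyz": [-190,0,0],"turn": [0,0,0],"grip": 30},
    {"xyz": [-240,0,0],"turn": [0,0,0],"grip": 30},
    {"xyz": [-260,0,0],"turn": [0,0,0],"grip": 30},
    {"xyz": [-260,0,0],"turn": [0,0,0],"grip": 30},
  ],
)

```text
t: 17.45
tool_pos: [0.5324, 0.0277, 0.4162]
orientation: [1.185, 1.223, -1.181]
force: [0.2, 0.3, -1.5]
opening: 0.0437
```

Run:
```python
from h import *
p,Rm,s=pose(); print(p,s["force"],s["opening"])
mid=p+Rm@[.102,0,0]
for n in("side","top"):
    c=cam(n); im=save(n,f"/tmp/{n}6.png")
    hsv=cv2.cvtColor(im,cv2.COLOR_BGR2HSV); m=cv2.inRange(hsv,(3,180,110),(16,255,255)); k,l,st,ce=cv2.connectedComponentsWithStats(m)
    print(n,[(st[i].tolist(),ce[i].round(1).tolist()) for i in range(1,k) if st[i,4]>15],proj(c,mid+[0,0,.035]))
for off in(.06,0): 
    g=goal(h=.102,p=.24,off=off); print(g[0].round(3),rel(*g))
```

```text
[0.53239016 0.02772206 0.41619564] [ 0.23105656  0.34546507 -1.48736633] 0.04371007581305105
side [([244, 141, 13, 11, 117], [250.0, 145.8])] [249.03336721 146.48803982]
top [] [245.50797651 177.48361006]
[ 0.456 -0.189  0.342] (array([ 70.7, -82.5, 214.4]), array([-0.7204, -0.2306,  0.0895]))
[ 0.497 -0.232  0.356] (array([ 56.3, -44. , 258.1]), array([-0.7204, -0.2306,  0.0895]))
```

Emit:
step_arm(
  commands=[
    {"xyz": [-40,0,0],"turn": [0,0,0],"grip": 30},
    {"xyz": [-45,-15,45],"turn": [-0.1,-0.02,0.01],"grip": 30},
    {"xyz": [-45,-30,90],"turn": [-0.22,-0.06,0.02],"grip": 30},
    {"xyz": [-45,-50,135],"turn": [-0.34,-0.1,0.04],"grip": 30},
    {"xyz": [-40,-65,180],"turn": [-0.46,-0.14,0.06],"grip": 30},
    {"xyz": [-10,-80,205],"turn": [-0.58,-0.18,0.07],"grip": 30},
    {"xyz": [30,-82,214],"turn": [-0.68,-0.22,0.085],"grip": 30},
    {"xyz": [65,-82,214],"turn": [-0.72,-0.23,0.09],"grip": 30},
    {"xyz": [71,-82,214],"turn": [-0.72,-0.23,0.09],"grip": 30},
    {"xyz": [71,-82,214],"turn": [-0.72,-0.23,0.09],"grip": 30},
  ],
)

```text
t: 18.8
tool_pos: [0.4573, -0.1888, 0.343]
orientation: [0.541, 1.252, -0.685]
force: [0.3, 0.5, 0.1]
opening: 0.0436
```

Run:
```python
from h import *
p,Rm,s=pose(); print(p,s["force"],s["opening"]); print(rel(*goal(h=.102,p=.24)))
ims=[]
for n in("top","side","wrist"):
    im=save(n,f"/tmp/{n}7.png"); ims.append(im)
c=cam("top");print(proj(c,L));print(proj(cam("side"),L))
r=lambda im,x,y,w,h:cv2.resize(im[y:y+h,x:x+w],(400,300),interpolation=2)
cv2.imwrite("pics/l.png",np.vstack([np.hstack([r(ims[0],280,100,128,96),r(ims[1],150,70,128,96)]),np.hstack([r(ims[2],0,0,512,384),r(ims[0],110,150,192,144)])]))
```

```text
[ 0.4573399  -0.18877024  0.34302396] [0.29298903 0.50494844 0.11385761] 0.04364131483901952
(array([ 0.8, -1. , 59.7]), array([-0.0015, -0.0004, -0.0018]))
[386.40049257 153.47836469]
[198.45113446 106.694365  ]
```

View pics/l.png

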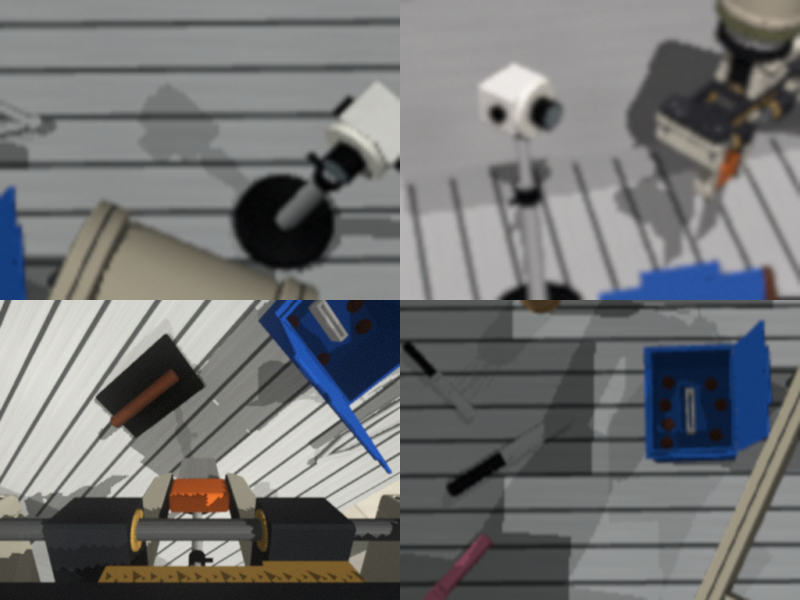

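Picture: the grater is held, tilted as wanted, and clear of the camera (side crop: lens (553,112), grater (730,165)). The tin's slot is empty, the lid is open, and the knife lies on the shelf. Last approach is along the lens axis.

Emit:
step_arm(
  commands=[
    {"xyz": [1,-1,12],"turn": [0,0,0],"grip": 30},
    {"xyz": [1,-1,26],"turn": [0,0,0],"grip": 30},
    {"xyz": [1,-1,40],"turn": [0,0,0],"grip": 30},
    {"xyz": [1,-1,52],"turn": [0,0,0],"grip": 30},
    {"xyz": [1,-1,59],"turn": [0,0,0],"grip": 30},
    {"xyz": [1,-1,59],"turn": [0,0,0],"grip": 30},
    {"xyz": [1,-1,59],"turn": [0,0,0],"grip": 30},
    {"xyz": [1,-1,59],"turn": [0,0,0],"grip": 30},
  ],
)

```text
t: 19.95
tool_pos: [0.4962, -0.2312, 0.3568]
orientation: [0.54, 1.25, -0.684]
force: [0.0, 0.9, -1.4]
opening: 0.0444
```

Run:
```python
from h import *
p,Rm,s=pose(); print(s["t"],p,s["force"],s["opening"],abs(s["dq"]).max()); print(rel(*goal(h=.102,p=.24)))
mid=p+Rm@[.102,0,0]; G=np.c_[Rm[:,2],Rm[:,1],-Rm[:,0]]; grip=mid+G@[0,0,.035]; bot=mid+G@[0,0,-.05]; teeth=mid+G@[.0015,0,-.012]
print("teeth in lens",goalR(.24).T@(teeth-L))
o=[]
for n in("side","top"):
    c=cam(n); im=save(n,f"/tmp/{n}8.png"); hsv=cv2.cvtColor(im,cv2.COLOR_BGR2HSV); m=cv2.inRange(hsv,(3,180,110),(16,255,255)); k,l,st,ce=cv2.connectedComponentsWithStats(m)
    print(n,[(st[i].tolist(),ce[i].round(1).tolist()) for i in range(1,k) if st[i,4]>10],"grip",proj(c,grip),"bot",proj(c,bot))
    o.append(im)
r=lambda im,x,y,w,h:cv2.resize(im[y:y+h,x:x+w],(400,300),interpolation=2)
cv2.imwrite("pics/m.png",np.hstack([r(o[0],170,70,96,72),r(o[1],300,90,128,96)]))
```

```text
19.95 [ 0.49624794 -0.23120311  0.3568262 ] [ 0.01352873  0.90479224 -1.41542499] 0.04438464819206477 0.0023348567742597828
(array([ 0.5, -0.1,  0.5]), array([-0.0007,  0.0016, -0.0026]))
teeth in lens [-0.15027712  0.000413    0.00053186]
side [([239, 112, 4, 7, 19], [240.2, 114.5])] grip [237.33001515 116.40706412] bot [232.88610416 136.77628996]
top [] grip [347.56758456 191.53023101] bot [345.8672307  193.23890056]
```

View pics/m.png

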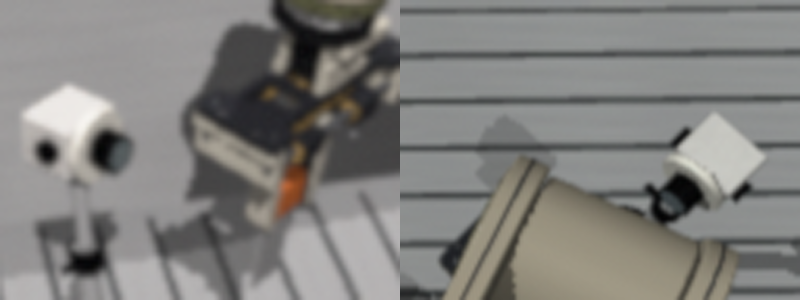

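```bash
python3 -c "
from h import *
print(robot.close_job()); print(pose()[2]['t'])"
```

```text
the job is handed in; nothing more can be done
None
the job is handed in; nothing more can be done
```

I handed the job in at about 20 s of the 67 s allowed, with the gripper holding the grater steady in front of the inspection camera. No verdict was reported.

- **Lid:** I levered it up with the blade of the larger black knife, then pushed it past upright with the blade tip. It was still open in the later pictures.
- **Knife:** I laid it back where it had been. The pictures show it lying flat; I did not measure its height.
- **Grater:** I gripped it across its grip (44 mm opening, 30 N) and drew it straight up. I then brought it in along the lens axis.

**Last checks**
- **Teeth position:** worked out from the arm's pose, the teeth were at (-150, 0, +1) mm in the frame I estimated for the lens.
- **Steadiness:** joint speeds were about 0.002 rad/s and the opening held at 44 mm.
- **Lens direction:** this is the least certain part. My yaw readings ran from about 128° to 137° and pitch from 0.21 to 0.25 rad; I used 133.5° and 0.24 rad. The close view from above gave yaw 132° to 135°.
- **Disagreement:** in the final side view, the visible orange of the grip was about 3 px from where I predicted it. The fingers hid part of it, and I did not resolve this further.
- **Not seen directly:** the toothed face was not visible in any final view, so its direction rests on the grasp geometry.

I viewed 12 pictures, the maximum.

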